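Find the covered bush with a locating pin and seat it

ROBOT

A 6-joint arm with a two-finger parallel gripper is mounted at the origin on a cart in front of the work surface, level with it; the furniture and walls round the work are solid. World frame = base frame: x ahead of the robot, y to its left, z up, the work surface at z = 0. Lengths are in mm, angles in rad, forces in N, time in s.
With the tool pointing down it reaches from about 400 to 825 mm from the base axis. Payload 7 kg.
Tool frame: the origin (TCP) lies at the very end of the fingers, on their centre line; the grasp point (between the pads) lies 19 mm behind it; x points along the fingers, y is the direction in which the jaws open and shut, and the axes are right-handed (so a half turn about x gives the same grasp; the last joint's range is limited). The gripper opens to 88 mm and grips with 3 to 60 N. Pads are 19 mm wide; open, the fingers measure 130 mm over their backs; the gripper's body (78 mm by 193 mm) begins 47 mm behind the grasp point.
Start: joints at [1.63, 0.359, 0.012, 0, -1.224, -0.288], TCP at [153.107, 657.384, 226.561] pointing down, gripper open.
Joint ranges: [-3.07, 3.07], [-1.43, 2.12], [-1.02, 1.25], [-3.03, 1.67], [-3.05, -0], [-3.03, 3.03]. Speed limits (rad/s): [2.39, 2.39, 3.01, 3.14, 3.14, 3.14].

INTERFACE

Orientations are given as [roll, pitch, yaw] about the fixed x, y, z axes, in that order (R = Rz(yaw) Ry(pitch) Rx(roll)).
In Python, from bench import ctrl gives the robot as it stands.
- The arm moves only by the tool move_arm, never from a script. Its argument "rows" is text: rows parted by semicolons, each of 6 numbers parted by spaces: the shift along the tool's x, y, z in mm, then the turn, a rotation vector about the tool's x, y, z in units of 6 degrees (1.0 is 6 degrees). In form: dx dy dz ax ay az; .... A call has exactly 5 rows; each row is the pose to reach, as a shift and turn from the pose commanded when the call began, along the tool's axes at that moment; what a row does not reach only later rows make up. A row lasts 1/10 s, in which the tool goes at most 50 mm and 8.59 degrees, less where a joint would pass 70% of its speed; a pose out of reach is approached as far as the arm can. A call with a gripper value outside its range is refused whole. "hand" is the closure, from 0 (fully open) to 1 (shut), set as the call begins (left out, the last holds). The fingers move at their own pace and stop on an object; "grip_force" is the grip in N (left out, the last holds). Time passes only in rows, so rows that repeat a pose let the fingers close, or fill a call up. It gives the time, the measured TCP pose, the force and the opening at its end, in the units of the state.
- ctrl.observe(): the state, without advancing time (a new reading comes with each control period).
- ctrl.camera(name): name is "side" or "top" or "wrist"; returns the picture (384x512x3 uint8, red, green, blue); there is no depth.
- ctrl.get_calibration(name): a dict with "fx", "fy", "cx", "cy" (pixels), "R" (3x3) and "t" (3): a world point X has camera coordinates R X + t; the wrist camera has in their place "mount" (4x4, takes a point from camera to tool coordinates, whose origin is the TCP and whose axes are the tool frame's). Camera axes: x right, y down, z forward; pixel columns grow to the right and rows downward; lengths in mm; the calibration is good to about 2 mm. A picture is of the moment at which its call begins: read the wrist's pose just before it. get_calibration takes no time and is no camera call.
- ctrl.sign_off(): hands the job in, once; it reports no verdict.
The state is a dict: "time_s": time; "joint_pos": joint angles; "joint_velocities": joint speeds; "tau": joint torques, N m; "tool_pos": TCP position; "tcp_rot": TCP orientation; "force": force on the tool from outside, world axes, zero at the start; "ft_torque": the same for the moment, N m; "finger_gap": finger opening in mm.
Only numpy, scipy, OpenCV 4.12 (cv2) and the standard library are available. Lean on these libraries where they do the work, as an engineer would, in place of code of your own. Each camera call takes 0.05 s, during which the arm holds its last target.

TASK

Take the locating pin out of its stand and set its nose into the long window of the welding fixture. The bush is hidden under that window by a flush, sprung dust plug: slide the nose gently along the window floor until it drops in, then push the pin fully home, upright with its collar down on the cover plate, and let go. Never press the pin against the fixture with more than 40 N, and leave the other things on the table where they are.

Things in the scene. Friction and masses are not known exactly. Their poses are not given: they have to be found in the camera images.
- pin_handle (a point): Centre of the 22 x 22 mm square handle (42 mm high) of the loose bare steel locating pin, 0.14 to 0.22 kg, 77 mm long, upright in its stand. Under the handle: a round collar 26 mm across, 5 mm thick, its underside 26 mm below this point; then a round shank 12 mm across, 30 mm long. z axis: along the pin from nose to handle; x, y: square to the handle's flats.
- pin_nose (a point): Centre of the pin's flat nose end, 56 mm from the handle's centre along the pin; axes as for the handle. The last 5 mm of the shank taper from 12 mm to 8 mm across at the nose.
- pin_stand: Fixed grey block 64 x 64 x 36 mm with one 15 mm upright hole in its middle, in which the pin's shank stands, the collar resting on the block's top. Origin: centre of its underside on the table; z up.
- fixture: Welding fixture: fixed grey closed housing 84 (x) x 236 (y) x 52 mm (z up) under a flat, rigid, bare steel cover plate, with a bolted foot lug at each end. Origin: centre of its underside, on the table.
- window_centre (a point): Centre of the window in the fixture's cover, level with the cover's top face, 52 mm above the table. The window is a straight slot 15 mm wide (along this point's x axis) and 90 mm long (along its y axis). With the pin home, its collar lies on the cover and its nose is 30 mm below this point.
- window_floor (a point): Middle of the window's floor, 6 mm below the cover's top; axes as the fixture's. On the centre line is one upright round 15 mm bush, deeper than the shank, its centre anywhere up to 32 mm either way along y. A dust plug of the same steel closes it flush and looks like the floor; the plug yields downward to less than 1 N and cannot lift the pin; the rest of the floor is rigid.
- tape_measure: Loose bystander: yellow and black tape measure, 38 x 99 x 65 mm; origin at the centre of its underside.
- weld_magnet: Loose bystander: flat red welding magnet with cut corners, 78 x 105 x 20 mm; origin at the centre of its underside.
- pliers: Loose bystander: long-nose pliers with blue handles, lying flat, 60 x 184 x 16 mm; origin at the centre of its underside.
- bolt_0: Loose bystander: steel bolt standing on its head, 22 x 19 x 51 mm; origin at the centre of its underside.
- nut_0: Loose bystander: steel nut lying flat, 19 x 22 x 10 mm; origin at the centre of its underside.
Things that resemble listed ones, but are neither listed nor needed, are in the scene too. Of the things shaped like the part that bears pin_handle, the bare steel one is meant.

How it is judged:
By the outcome, as a careful person would: the job done as asked, in the order asked, and still so for the second after the job is handed in, with the robot touching nothing.
It also fails if it takes over 67 s, if anything falls off the work surface, if the arm or the gripper's body presses on something with over 40 N, if the wrist force passes 120 N, or if a joint passes its speed limit or range.

## Working session

There is one attempt and no reset: what is moved stays moved. The work goes in short steps, Python scripts to look and compute and a tool call to move; the robot and the scene stay as the last step left them, time stands still between calls to the robot, and variables do not carry over. Pictures are saved under pics/ and viewed, and the job is handed in when it is done.

Besides the shell and the picture viewer there is one more tool, called as name(argument=value, ...), one argument or row to a line, values as JSON. move_arm: Moves the arm, as the interface text tells. Its arguments: {"type":"object","properties":{"rows":{"type":"string"},"hand":{"type":"number"},"grip_force":{"type":"number"}},"required":["rows"]}

```bash
mkdir -p pics; ls; cat > h.py <<'E'
import numpy as np, cv2
from bench import ctrl
from scipy.spatial.transform import Rotation as R
def snap(n,f):
    im=ctrl.camera(n); cv2.imwrite('pics/'+f+'.png',cv2.cvtColor(im,cv2.COLOR_RGB2BGR)); return im
E
python3 - <<'E'
from h import *
s=ctrl.observe();print(s)
for n in('top','side','wrist'):
    print(n,ctrl.get_calibration(n)); snap(n,n+'0')
E
```

```text
pics
{'time_s': 0.0, 'joint_pos': array([ 1.63008792e+00,  3.59404366e-01,  1.10909728e-02, -3.79542921e-04,
       -1.22410018e+00, -2.88120556e-01]), 'joint_velocities': array([ 0.00028886,  0.00010378, -0.00037033,  0.00152483,  0.00045236,
        0.0008416 ]), 'tau': array([-7.88643720e-04, -5.82728684e+01,  2.93062609e+01,  6.99710727e+00,
        6.99476586e-03, -1.60083887e-04]), 'tool_pos': array([153.00580531, 656.93827749, 225.62006259]), 'tcp_rot': array([ 1.64180523,  1.56914018, -1.72874564]), 'force': array([-0.25211176,  0.69704764, -0.69771435]), 'ft_torque': array([-0.02936437,  0.03327599,  0.00876805]), 'finger_gap': 87.53899083182954}
top {'fx': 370.80942194405094, 'fy': 370.80942194405094, 'cx': 255.5736253998428, 'cy': 187.4728576815951, 'R': array([[ 9.10208714e-03, -9.99958568e-01, -1.17876898e-04],
       [-9.93175500e-01, -9.02663726e-03, -1.16279599e-01],
       [ 1.16273717e-01,  1.17545949e-03, -9.93216513e-01]]), 't': array([  12.68808222,  580.92594081, 1038.47796962])}
side {'fx': 468.10907767233255, 'fy': 468.10907767233255, 'cx': 256.8378185126437, 'cy': 189.15361509038462, 'R': array([[-0.82342059, -0.56731326, -0.01158434],
       [-0.38130694,  0.56833196, -0.72911166],
       [ 0.42021846, -0.59594836, -0.68429672]]), 't': array([480.67797559, 269.43068571, 873.37387619])}
wrist {'fx': 268.82223603884825, 'fy': 268.82223603884825, 'cx': 250.75216498655612, 'cy': 193.88817543546094, 'mount': array([[-4.53662865e-04, -2.99139527e-01,  9.54209273e-01,
        -1.58652116e+02],
       [ 9.99999716e-01,  4.38521587e-04,  6.12907349e-04,
        -1.02430041e+00],
       [-6.01786179e-04,  9.54209281e-01,  2.99139243e-01,
        -8.07355939e+01],
       [ 0.00000000e+00,  0.00000000e+00,  0.00000000e+00,
         1.00000000e+00]])}
```

View pics/top0.png

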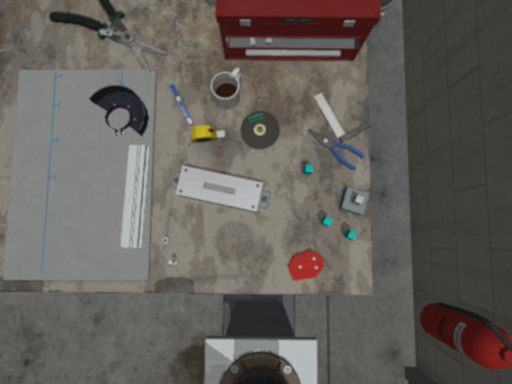

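View pics/side0.png

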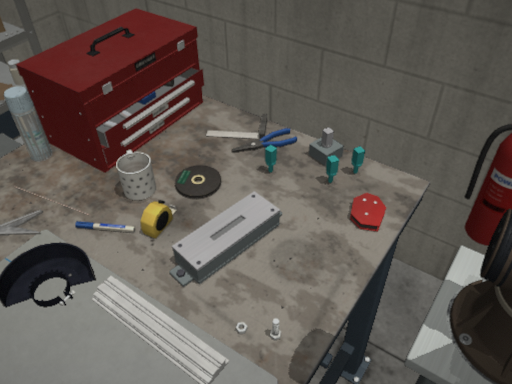

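View pics/wrist0.png

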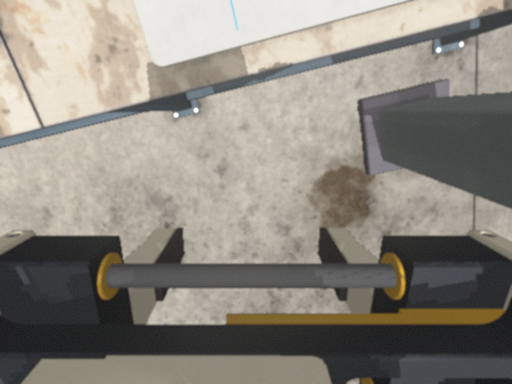

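The top view shows the stand with the steel pin at about (356,199), the fixture at (220,188) and the window at about (219,187). The teal pins are decoys. The tape is at (205,132), the magnet at (306,264), the pliers at (340,148), the bolt at (172,260) and the nut at (165,240). I'll zoom in next.

```bash
python3 - <<'E'
from h import *
t=cv2.imread('pics/top0.png');s=cv2.imread('pics/side0.png')
def z(im,x0,y0,w,h,k,f): cv2.imwrite('pics/'+f+'.png',cv2.resize(im[y0:y0+h,x0:x0+w],None,fx=k,fy=k,interpolation=cv2.INTER_CUBIC))
z(t,165,155,115,65,6.9,'zt_f'); z(t,320,170,70,60,10,'zt_s'); z(s,160,180,140,110,5,'zs_f'); z(s,290,110,90,80,7,'zs_s')
E
```

```text
(no output)
```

View pics/zt_f.png

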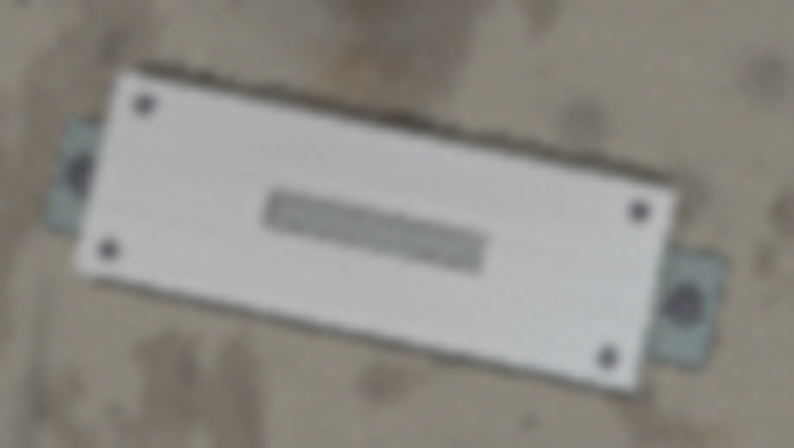

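View pics/zt_s.png

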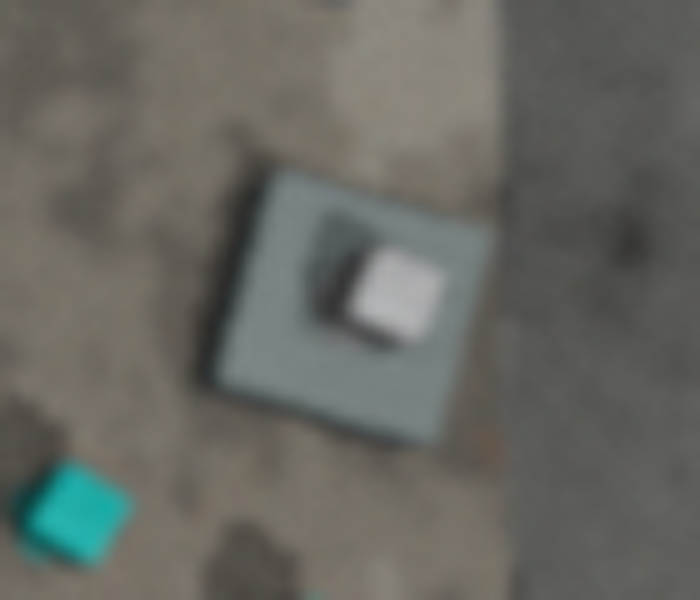

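View pics/zs_f.png

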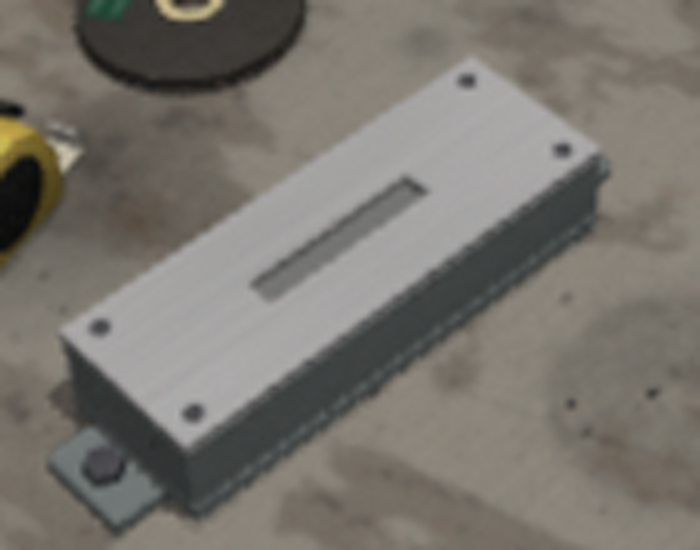

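View pics/zs_s.png

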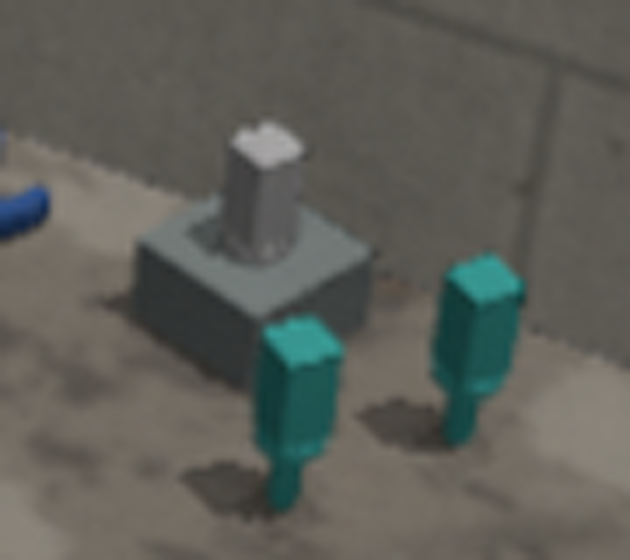

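```bash
cat >> h.py <<'E'
def bp(n,px,z):
    c=ctrl.get_calibration(n); px=np.atleast_2d(np.asarray(px,float))
    d=np.c_[(px[:,0]-c['cx'])/c['fx'],(px[:,1]-c['cy'])/c['fy'],np.ones(len(px))]@c['R']
    o=-c['R'].T@c['t']
    return o+d*((z-o[2])/d[:,2])[:,None]
def yaws(P):
    P=P[:,:2]; return [round(np.degrees(np.arctan2(*(P[(i+1)%4]-P[i])[::-1])),1) for i in range(4)],[round(float(np.linalg.norm(P[(i+1)%4]-P[i])),1) for i in range(4)]
E
python3 - <<'E'
from h import *
np.set_printoptions(precision=1,suppress=True)
def q(name,n,z,pts,off,k):
    # zoomed px -> px
    p=(np.array(pts,float)+0.5)/k-0.5+np.array(off)
    P=bp(n,p,z); print(name,P.mean(0),yaws(P))
q('cover top','top',52,[(125,68),(677,185),(632,388),(80,268)],(165,155),6.9)
q('win top','top',52,[(275,188),(487,233),(480,273),(263,228)],(165,155),6.9)
q('lugs','top',52,[(144,103),(638,210),(607,356),(109,249)],(165,155),6.9)
q('stand','top',36,[(278,170),(494,235),(434,440),(216,383)],(320,170),10)
q('hand','top',83,[(377,243),(446,264),(424,342),(347,308)],(320,170),10)
q('cover s','side',52,[(475,57),(606,152),(187,443),(63,333)],(160,180),5)
q('screws s','side',52,[(467,80),(562,150),(193,412),(100,327)],(160,180),5)
q('win s','side',52,[(408,176),(428,190),(272,303),(250,284)],(160,180),5)
q('stand s','side',36,[(215,193),(372,250),(262,314),(136,240)],(290,110),7)
q('hand s','side',83,[(262,122),(304,148),(276,168),(231,145)],(290,110),7)
q('teal s1','side',77,[(300,317),(342,350),(300,372),(260,342)],(290,110),7)
q('teal s2','side',77,[(485,257),(522,285),(485,305),(445,277)],(290,110),7)
E
```

```text
cover top [577.9 121.   52. ] ([np.float64(-101.6), np.float64(168.0), np.float64(78.3), np.float64(-10.7)], [234.2, 85.8, 232.3, 85.1])
win top [576.3 121.6  52. ] ([np.float64(-101.5), np.float64(171.0), np.float64(78.8), np.float64(-15.2)], [89.6, 16.8, 91.4, 17.3])
lugs [576.8 122.6  52. ] ([np.float64(-101.8), np.float64(168.6), np.float64(78.4), np.float64(-11.6)], [209.5, 61.6, 209.7, 62.2])
stand [ 546.3 -268.5   36. ] ([np.float64(-106.5), np.float64(162.4), np.float64(75.8), np.float64(-17.1)], [64.5, 62.0, 64.1, 64.5])
hand [ 547.2 -267.8   83. ] ([np.float64(-106.6), np.float64(163.0), np.float64(66.3), np.float64(-25.6)], [19.7, 22.5, 22.8, 20.0])
cover s [574.2 121.1  52. ] ([np.float64(167.8), np.float64(77.3), np.float64(-10.5), np.float64(-101.4)], [85.5, 234.2, 80.4, 236.5])
screws s [576.4 121.2  52. ] ([np.float64(167.7), np.float64(78.3), np.float64(-11.7), np.float64(-101.5)], [62.3, 209.7, 61.8, 210.3])
win s [575.  121.6  52. ] ([np.float64(170.9), np.float64(79.6), np.float64(-12.1), np.float64(-101.8)], [12.4, 90.8, 14.6, 90.1])
stand s [ 548.1 -265.1   36. ] ([np.float64(-178.7), np.float64(74.1), np.float64(-12.0), np.float64(-103.9)], [66.4, 59.1, 62.2, 43.8])
hand s [ 545.1 -268.2   83. ] ([np.float64(164.1), np.float64(80.7), np.float64(-9.4), np.float64(-97.8)], [21.4, 16.8, 20.7, 19.2])
teal s1 [ 484.1 -179.2   77. ] ([np.float64(158.6), np.float64(70.7), np.float64(-19.3), np.float64(-104.2)], [22.0, 19.6, 20.2, 20.5])
teal s2 [ 447.1 -246.7   77. ] ([np.float64(157.5), np.float64(71.3), np.float64(-19.4), np.float64(-110.2)], [19.2, 18.4, 19.7, 19.4])
```

```bash
cat >> h.py <<'E'
def Rt(deg):
    # tool down, tool y along world angle deg
    a=np.radians(deg); x=np.array([0,0,-1.]);y=np.array([np.cos(a),np.sin(a),0]);return np.c_[x,y,np.cross(x,y)]
def plan(p,deg,cur=None,s=None):
    s=s or ctrl.observe(); C=R.from_euler('xyz',s['tcp_rot']).as_matrix()
    d=C.T@(np.array(p,float)-s['tool_pos']); r=R.from_matrix(C.T@Rt(deg)).as_rotvec()/np.radians(6)
    print('shift',d.round(2),'turn',r.round(2))
def st():
    s=ctrl.observe(); C=R.from_euler('xyz',s['tcp_rot']).as_matrix()
    print('t',round(s['time_s'],2),'p',s['tool_pos'].round(2),'yjaw',np.degrees(np.arctan2(C[1,1],C[0,1])).round(2),'xtool',C[:,0].round(4),'F',s['force'].round(1),'M',s['ft_torque'].round(2),'gap',s['finger_gap'].round(1),'q',s['joint_pos'].round(2))
    return s
E
python3 - <<'E'
from h import *
s=st()
C=R.from_euler('xyz',s['tcp_rot']).as_matrix();print(C.round(3))
plan((480,400,226),s and np.degrees(np.arctan2(C[1,1],C[0,1])))
E
```

```text
Traceback (most recent call last):
  File "h.py", line 22, in st
    print('t',round(s['time_s'],2),'p',s['tool_pos'].round(2),'yjaw',np.degrees(np.arctan2(C[1,1],C[0,1])).round(2),'xtool',C[:,0].round(4),'F',s['force'].round(1),'M',s['ft_torque'].round(2),'gap',s['finger_gap'].round(1),'q',s['joint_pos'].round(2))
                                                                                                                                                                                                      ^^^^^^^^^^^^^^^^^^^^^
AttributeError: 'float' object has no attribute 'round'
```

```bash
sed -i "s/s\['finger_gap'\].round(1)/round(float(s['finger_gap']),1)/" h.py
python3 - <<'E'
from h import *
s=st()
C=R.from_euler('xyz',s['tcp_rot']).as_matrix();print(C.round(3))
plan((480,400,226),np.degrees(np.arctan2(C[1,1],C[0,1])))
E
```

```text
t 0.15 p [153.04 657.05 225.81] yjaw -103.12 xtool [-2.0e-04 -1.3e-03 -1.0e+00] F [ 0.8 -0.4 -0. ] M [ 0.01 -0.04  0.03] gap 87.6 q [ 1.63  0.36  0.01 -0.   -1.22 -0.29]
[[-0.    -0.227 -0.974]
 [-0.001 -0.974  0.227]
 [-1.     0.001 -0.   ]]
shift [ 9.0000e-02  1.7615e+02 -3.7676e+02] turn [ 0.   -0.   -0.01]
```

move_arm(
  rows="0 21 -45 0 0 0;0 42 -90 0 0 0;0 63 -135 0 0 0;0 85 -181 0 0 0;0 106 -226 0 0 0",
  hand=0,
)

```text
time_s: 0.65
tool_pos: [349.8, 501.8, 226.5]
tcp_rot: [1.1, 1.571, -2.27]
force: [1.1, 1.1, 0.4]
finger_gap: 87.5
```

```bash
python3 - <<'E'
from h import *
st();plan((576,121.5,226),-102)
E
```

```text
t 0.65 p [349.77 501.77 226.49] yjaw -103.08 xtool [-1.e-04 -1.e-04 -1.e+00] F [1.1 1.1 0.4] M [ 0.13 -0.13 -0.01] gap 87.5 q [ 1.28  0.26 -0.13 -0.   -1.18  0.06]
shift [   0.52  319.18 -306.45] turn [-0.18  0.   -0.  ]
```

move_arm(
  rows="0 35 -34 0 0 0;0 70 -68 0 0 0;0 105 -101 0 0 0;0 140 -135 0 0 0;0 175 -168 -0.18 0 0",
)

```text
time_s: 1.15
tool_pos: [473.2, 292.9, 226.6]
tcp_rot: [-1.496, 1.571, 1.436]
force: [0.6, 0.2, 0.2]
finger_gap: 87.6
```

move_arm(
  rows="0 33 -31 0 0 0;0 66 -62 0 0 0;0 99 -94 0 0 0;0 132 -126 0 0 0;0 144 -138 0 0 0",
)

```text
time_s: 1.65
tool_pos: [578.7, 121.9, 226.2]
tcp_rot: [1.092, 1.57, -2.262]
force: [-0.2, 1.3, 0.3]
finger_gap: 87.7
```

```bash
python3 - <<'E'
from h import *
s=st();snap('wrist','w1');plan((546.5,-268,226),-107)
E
```

```text
t 1.65 p [578.73 121.89 226.17] yjaw -102.18 xtool [-6.e-04 -7.e-04 -1.e+00] F [-0.2  1.3  0.3] M [ 0.09  0.09 -0.  ] gap 87.7 q [ 0.54  0.22 -0.18  0.   -1.17  0.82]
shift [  0.44 387.41 -50.46] turn [ 0.8   0.   -0.01]
```

View pics/w1.png

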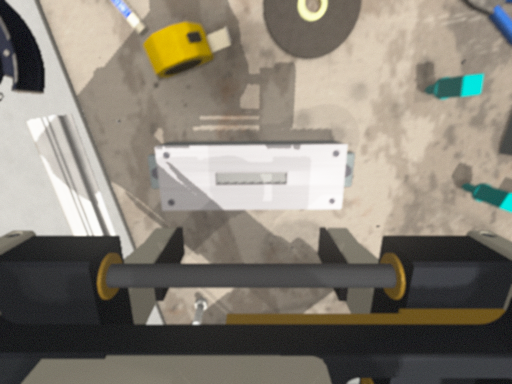

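The wrist view shows the window centred at about (251,179), with the cover screws at (168,154), (336,153), (332,201) and (171,202). I'll measure the window from this picture.

```bash
cat >> h.py <<'E'
def bpw(px,z,pos,rot):
    c=ctrl.get_calibration('wrist'); px=np.atleast_2d(np.asarray(px,float)); M=c['mount']; C=R.from_euler('xyz',rot).as_matrix()
    d=np.c_[(px[:,0]-c['cx'])/c['fx'],(px[:,1]-c['cy'])/c['fy'],np.ones(len(px))]@(C@M[:3,:3]).T
    o=np.array(pos)+C@M[:3,3]
    return o+d*((z-o[2])/d[:,2])[:,None]
def zoom(f,x0,y0,w,h,k,g):
    im=cv2.imread('pics/'+f+'.png'); cv2.imwrite('pics/'+g+'.png',cv2.resize(im[y0:y0+h,x0:x0+w],None,fx=k,fy=k,interpolation=cv2.INTER_CUBIC))
def unz(pts,x0,y0,k): return (np.array(pts,float)+.5)/k-.5+np.array([x0,y0])
E
python3 -c "
from h import *
zoom('w1',145,135,220,85,3.6,'w1z')"
```

```text
(no output)
```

View pics/w1z.png

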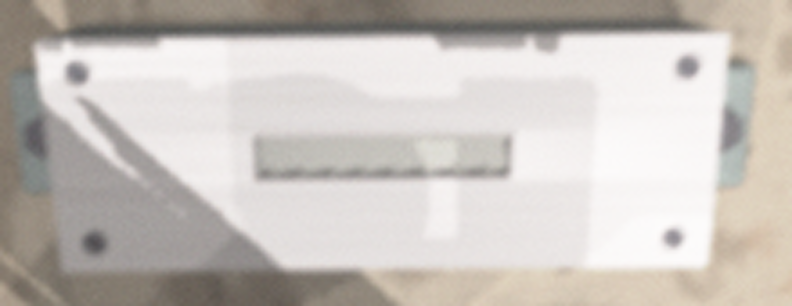

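move_arm(
  rows="0 45 -5 0 0 0;0 90 -10 0 0 0;0 135 -15 0.2 0 0;0 180 -20 0.4 0 0;0 225 -27 0.6 0 0",
)

```text
time_s: 2.2
tool_pos: [556.4, -101.9, 226.6]
tcp_rot: [-1.659, 1.571, 1.209]
force: [1.6, 0.2, 0.2]
finger_gap: 87.8
```

```bash
python3 - <<'E'
from h import *
s=st();plan((546.5,-268,200),-107)
E
```

```text
t 2.2 p [ 556.37 -101.91  226.63] yjaw -105.65 xtool [ 1.e-04  1.e-04 -1.e+00] F [1.6 0.2 0.2] M [-0.01 -0.2   0.03] gap 87.8 q [ 0.16  0.18 -0.23 -0.   -1.16  1.13]
shift [ 26.61 162.6  -35.29] turn [ 0.23 -0.    0.  ]
```

move_arm(
  rows="0 40 -9 0 0 0;0 80 -18 0.1 0 0;0 120 -26 0.2 0 0;0 160 -35 0.2 0 0;0 162 -35 0.2 0 0",
)

```text
time_s: 2.7
tool_pos: [546.3, -269.5, 225.9]
tcp_rot: [0.552, 1.569, -2.887]
force: [-0.4, 1.0, 0.2]
finger_gap: 87.6
```

```bash
python3 - <<'E'
from h import *
np.set_printoptions(precision=1,suppress=True)
pos=[578.73,121.89,226.17]; rot=R.from_matrix(Rt(-102.18)).as_euler('xyz')
for n,p in (('win',[(256,135),(511,135),(509,180),(257,181)]),('screws',[(77,72),(687,66),(673,237),(94,242)]),('cover',[(36,42),(727,32),(710,268),(64,272)])):
    P=bpw(unz(p,145,135,3.6),52,pos,rot);print(n,P.mean(0),yaws(P))
s=st();snap('wrist','w2');zoom('w2',180,110,150,110,5,'w2z')
E
```

```text
win [575.8 122.9  52. ] ([np.float64(-102.2), np.float64(167.6), np.float64(78.1), np.float64(-13.2)], [89.6, 16.4, 89.9, 16.8])
screws [576.3 123.   52. ] ([np.float64(-101.6), np.float64(168.6), np.float64(78.4), np.float64(-11.8)], [210.0, 62.1, 210.5, 62.0])
cover [575.7 122.6  52. ] ([np.float64(-101.3), np.float64(169.8), np.float64(78.2), np.float64(-11.2)], [235.6, 85.8, 237.2, 83.9])
t 2.7 p [ 546.3 -269.5  225.9] yjaw -107.04 xtool [-0. -0. -1.] F [-0.4  1.   0.2] M [0. 0. 0.] gap 87.6 q [-0.1  0.2 -0.1  0.  -1.2  1.4]<sys>:0: UserWarning: Gimbal lock detected. Setting third angle to zero since it is not possible to uniquely determine all angles.
```

View pics/w2.png

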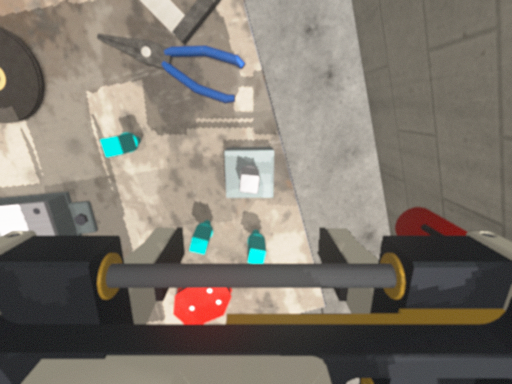

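View pics/w2z.png

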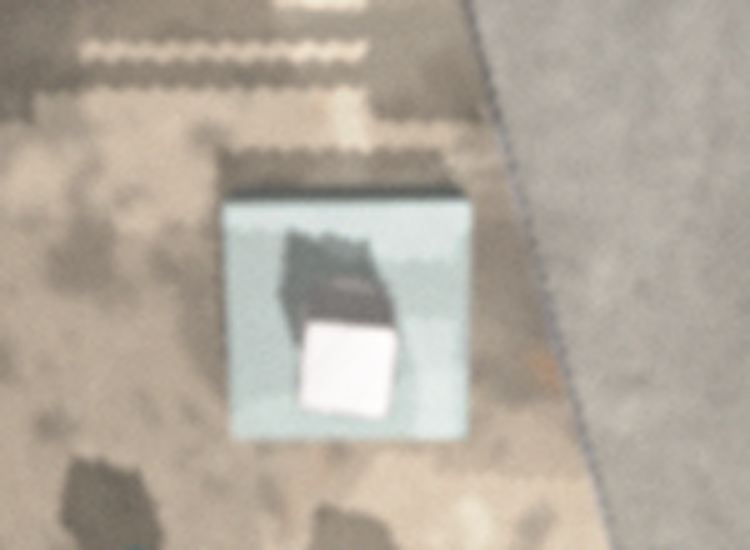

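The stand is square to the tool. The handle top has corners at about (310,318), (395,325), (386,417) and (299,408) in the zoom, so it is turned about 5.5° relative to the tool.

```bash
python3 - <<'E'
from h import *
np.set_printoptions(precision=1,suppress=True)
s=st()
for n,p,z in (('hand',[(309,318),(396,325),(387,417),(298,408)],83),('stand',[(222,201),(472,202),(467,438),(233,440)],36)):
    P=bpw(unz(p,180,110,5),z,s['tool_pos'],s['tcp_rot']);print(n,P.mean(0),yaws(P))
E
```

```text
t 2.75 p [ 546.4 -268.1  225.8] yjaw -107.02 xtool [-0.  0. -1.] F [-0.6  0.   0. ] M [ 0.1 -0.  -0. ] gap 87.7 q [-0.1  0.2 -0.1  0.  -1.2  1.4]
hand [ 546.3 -265.2   83. ] ([np.float64(-111.7), np.float64(158.1), np.float64(67.0), np.float64(-24.4)], [20.1, 22.2, 21.0, 21.8])
stand [ 545.7 -265.1   36. ] ([np.float64(-107.2), np.float64(163.3), np.float64(73.5), np.float64(-16.1)], [64.6, 64.2, 63.9, 65.0])
```

```bash
python3 - <<'E'
from h import *
plan((546.4,-266.5,45),-113)
E
```

```text
shift [180.84  -1.54   0.19] turn [ 1.    0.01 -0.  ]
```

move_arm(
  rows="30 -1.5 0 0.4 0 0;60 -1.5 0 0.8 0 0;90 -1.5 0 1 0 0;115 -1.5 0 1 0 0;120 -1.5 0 1 0 0",
)

```text
time_s: 3.25
tool_pos: [545.7, -262.9, 103.5]
tcp_rot: [0.107, 1.565, 2.85]
force: [-0.8, 0.3, 0.6]
finger_gap: 88.3
```

```bash
python3 - <<'E'
from h import *
st();plan((546.4,-266.5,45),-113);snap('wrist','w3')
E
```

```text
t 3.25 p [ 545.69 -262.88  103.48] yjaw -112.8 xtool [-0.0051  0.0015 -1.    ] F [-0.8  0.3  0.6] M [0.07 0.07 0.  ] gap 88.3 q [-0.13  0.35 -0.3  -0.   -0.92  1.3 ]
shift [58.47  3.03 -2.37] turn [ 0.03  0.05 -0.01]
```

View pics/w3.png

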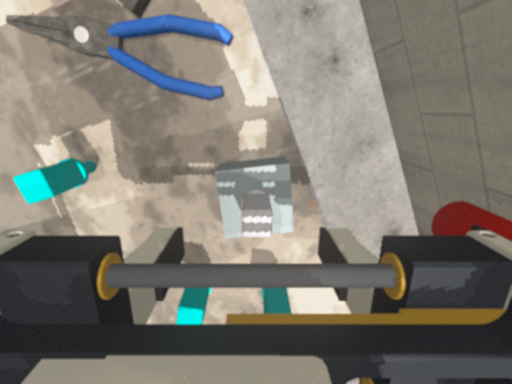

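```bash
python3 - <<'E'
from h import *
s=st();plan((546.4,-266.5,45),-113);zoom('w3',200,140,110,110,5,'w3z')
E
```

```text
t 3.3 p [ 546.42 -263.25  104.45] yjaw -112.78 xtool [-3.9e-03  9.0e-04 -1.0e+00] F [-0.3 -0.7 -0.5] M [-0.01  0.03  0.02] gap 87.4 q [-0.13  0.35 -0.3  -0.   -0.92  1.3 ]
shift [59.45  2.96 -1.48] turn [ 0.04  0.04 -0.01]
```

View pics/w3z.png

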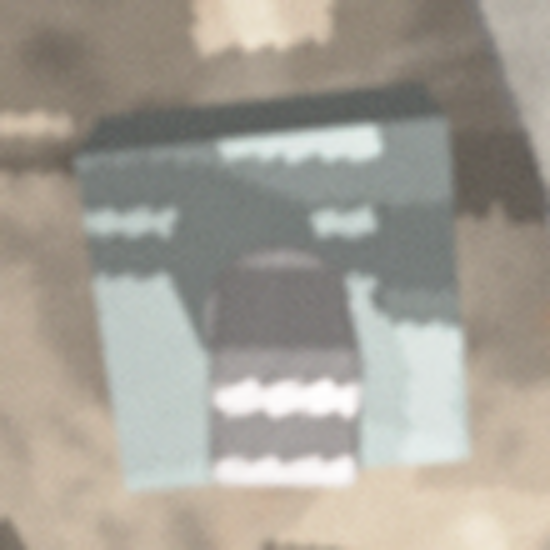

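```bash
python3 - <<'E'
from h import *
np.set_printoptions(precision=1,suppress=True)
s=ctrl.observe()
P=bpw(unz([(212,348),(357,346),(356,485),(214,485)],200,140,5),83,s['tool_pos'],s['tcp_rot']);print(P.mean(0),yaws(P))
P=bpw(unz([(78,160),(447,118),(468,457),(130,490)],200,140,5),36,s['tool_pos'],s['tcp_rot']);print(P.mean(0),yaws(P))
E
```

```text
[ 546.8 -267.1   83. ] ([np.float64(-111.9), np.float64(158.2), np.float64(67.2), np.float64(-22.5)], [20.7, 21.9, 21.0, 21.6])
[ 546.2 -267.2   36. ] ([np.float64(-106.2), np.float64(163.2), np.float64(73.4), np.float64(-16.2)], [63.8, 63.9, 63.1, 63.4])
```

move_arm(
  rows="15 3.4 -1.6 0 0.04 0;30 3.4 -1.6 0 0.04 0;45 3.4 -1.6 0 0.04 0;57 3.4 -1.6 0 0.04 0;59 3.4 -1.6 0 0.04 0",
)

```text
time_s: 3.8
tool_pos: [547.6, -267.9, 47.2]
tcp_rot: [3.103, 1.567, -0.437]
force: [-0.6, -0.1, 0.1]
finger_gap: 87.7
```

move_arm(
  rows="0 0 0 0 0 0;0 0 0 0 0 0;0 0 0 0 0 0;0 0 0 0 0 0;0 0 0 0 0 0",
)

```text
time_s: 4.3
tool_pos: [547.9, -268.4, 48.0]
tcp_rot: [-3.115, 1.566, -0.372]
force: [-0.7, -0.5, -0.8]
finger_gap: 87.7
```

```bash
python3 - <<'E'
from h import *
st();plan((546.6,-267,45),-112.5);snap('wrist','w4')
E
```

```text
t 4.3 p [ 547.9  -268.36   47.96] yjaw -112.83 xtool [ 0.0045 -0.0017 -1.    ] F [-0.7 -0.5 -0.8] M [ 0.02 -0.01 -0.02] gap 87.7 q [-0.13  0.42 -0.35  0.   -0.8   1.31]
shift [ 2.95 -0.75  1.74] turn [-0.06 -0.05  0.  ]
```

View pics/w4.png

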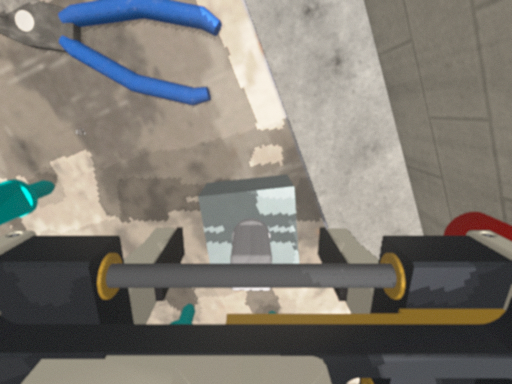

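move_arm(
  rows="2.5 -0.7 1.7 0 -0.05 0;2.5 -0.7 1.7 0 -0.05 0;2.5 -0.7 1.7 0 -0.05 0;2.5 -0.7 1.7 0 -0.05 0;2.5 -0.7 1.7 0 -0.05 0",
)

```text
time_s: 4.85
tool_pos: [546.5, -267.0, 45.0]
tcp_rot: [0.014, 1.57, 2.757]
force: [-0.3, -0.1, 0.4]
finger_gap: 88.1
```

move_arm(
  rows="0 0 0 0 0 0;0 0 0 0 0 0;0 0 0 0 0 0;0 0 0 0 0 0;0 0 0 0 0 0",
  hand=1,
  grip_force=45,
)

```text
time_s: 5.35
tool_pos: [546.4, -267.0, 45.1]
tcp_rot: [0.016, 1.57, 2.759]
force: [-0.2, 0.7, -0.6]
finger_gap: 53.3
```

move_arm(
  rows="0 0 0 0 0 0;0 0 0 0 0 0;0 0 0 0 0 0;0 0 0 0 0 0;0 0 0 0 0 0",
)

```text
time_s: 5.85
tool_pos: [546.4, -267.1, 45.1]
tcp_rot: [0.048, 1.57, 2.791]
force: [0.3, -0.4, 0.0]
finger_gap: 21.3
```

```bash
python3 - <<'E'
from h import *
st()
E
```

```text
t 5.85 p [ 546.4  -267.05   45.08] yjaw -112.83 xtool [-1.e-03  4.e-04 -1.e+00] F [ 0.3 -0.4  0. ] M [-0.05  0.03  0.03] gap 21.3 q [-0.13  0.42 -0.35 -0.   -0.8   1.31]
```

move_arm(
  rows="-10 0 0 0 0 0;-30 0 0 0 0 0;-60 0 0 0 0 0;-90 0 0 0 0 0;-110 0 0 0 0 0",
)

```text
time_s: 6.35
tool_pos: [547.1, -267.2, 158.0]
tcp_rot: [-2.948, 1.569, -0.204]
force: [-0.3, -0.8, -1.3]
finger_gap: 21.9
```

```bash
python3 - <<'E'
from h import *
st();snap('wrist','w5');snap('side','s5');plan((576,122,155),-102);zoom('s5',230,60,160,120,5,'s5z')
E
```

```text
t 6.35 p [ 547.1  -267.25  157.98] yjaw -112.82 xtool [ 1.3e-03 -3.0e-04 -1.0e+00] F [-0.3 -0.8 -1.3] M [-0.06 -0.17  0.01] gap 21.9 q [-0.13  0.3  -0.23  0.   -1.03  1.31]
shift [   3.87 -369.84  125.52] turn [-1.8  -0.05  0.  ]
```

View pics/w5.png

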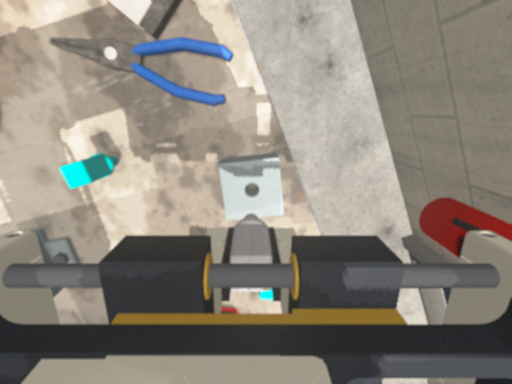

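View pics/s5.png

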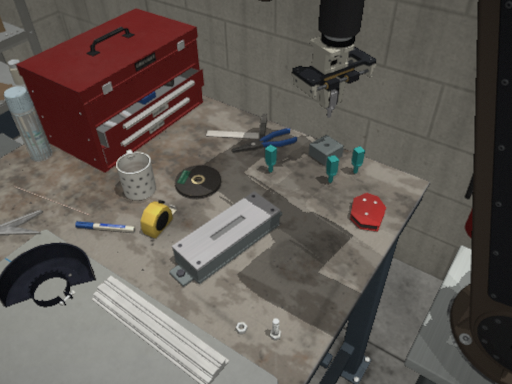

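The pin is held and off the stand. The wrist view shows the empty hole at about (252,189) and the collar front at about (250,218). The side view shows no other object moved.

```bash
python3 - <<'E'
from h import *
np.set_printoptions(precision=1,suppress=True)
s=ctrl.observe()
zoom('w5',200,140,110,110,5,'w5z')
zoom('s5',300,60,70,70,8,'s5z')
print(bpw([(251.8,189.2)],36,s['tool_pos'],s['tcp_rot']),s['tool_pos'])
c=ctrl.get_calibration('wrist');M=np.linalg.inv(c['mount'])
for p in((39,0,0,1),(39,0,-4,1),(34,0,-6,1),(9,0,-13,1)):
    q=M@np.array(p,float);print(p,q[0]/q[2]*c['fx']+c['cx'],q[1]/q[2]*c['fy']+c['cy'])
E
```

```text
[[ 546.6 -267.2   36. ]] [ 548.3 -267.6  159.2]
(39, 0, 0, 1) 251.73388594574112 216.35221347429783
(39, 0, -4, 1) 251.74251039519555 211.62805623575395
(34, 0, -6, 1) 251.77261126722038 211.55139489902425
(9, 0, -13, 1) 251.9414891248991 215.2843119850965
```

View pics/w5z.png

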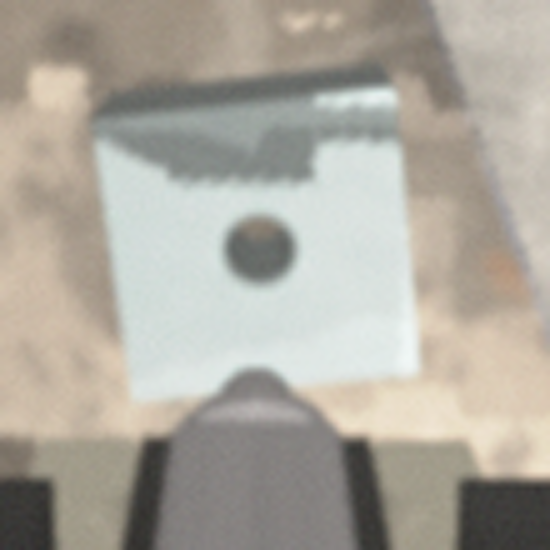

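View pics/s5z.png

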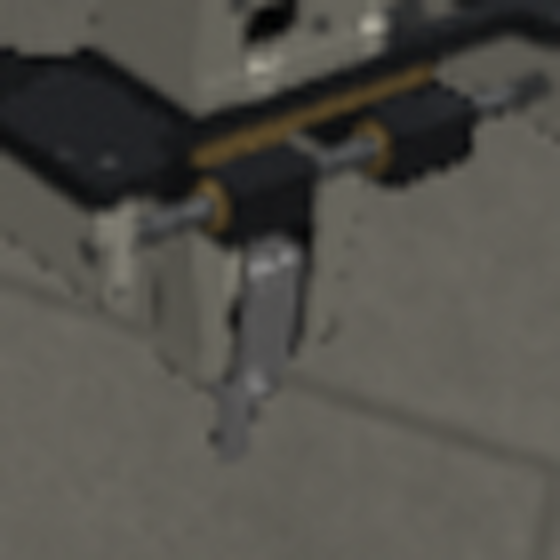

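```bash
python3 - <<'E'
from h import *
st();plan((569.4,89.7,150),-101.7)
E
```

```text
t 6.45 p [ 548.33 -267.58  159.18] yjaw -112.81 xtool [ 0.005  -0.0011 -1.    ] F [-0.2  0.2 -1.6] M [ 0.01 -0.08  0.05] gap 21.6 q [-0.13  0.3  -0.23  0.   -1.03  1.31]
shift [   8.87 -337.51  119.1 ] turn [-1.85 -0.05  0.  ]
```

move_arm(
  rows="0 -35 12 0 0 0;0 -75 26 0 0 0;0 -115 40 -0.5 0 0;0 -155 54 -1 0 0;0 -195 68 -1.4 0 0",
)

```text
time_s: 6.95
tool_pos: [558.8, -59.4, 154.6]
tcp_rot: [0.02, 1.569, 2.912]
force: [1.2, 0.2, -1.5]
finger_gap: 21.8
```

```bash
python3 - <<'E'
from h import *
st();plan((569.4,89.7,150),-101.7)
E
```

```text
t 6.95 p [558.75 -59.37 154.63] yjaw -104.33 xtool [-2.e-03  5.e-04 -1.e+00] F [ 1.2  0.2 -1.5] M [ 0.   -0.19  0.06] gap 21.8 q [ 0.24  0.23 -0.34 -0.   -1.    1.08]
shift [   4.68 -147.06   26.58] turn [-0.44  0.02  0.  ]
```

move_arm(
  rows="0 -35 7 0 0 0;0 -70 14 -0.2 0 0;0 -105 20 -0.4 0 0;0 -135 25 -0.44 0 0;0 -144 26.5 -0.44 0 0",
)

```text
time_s: 7.45
tool_pos: [569.5, 87.6, 154.6]
tcp_rot: [-0.044, 1.569, 2.895]
force: [-0.1, 0.3, -1.8]
finger_gap: 22.2
```

move_arm(
  rows="10 0 0 0 0 0;20 0 0 0 0 0;30 0 0 0 0 0;40 0 0 0 0 0;46 0 0 0 0 0",
)

```text
time_s: 7.95
tool_pos: [569.1, 84.1, 107.7]
tcp_rot: [0.306, 1.568, -3.042]
force: [0.3, 0.4, -1.6]
finger_gap: 22.1
```

```bash
python3 - <<'E'
from h import *
st();plan((569.4,89.7,102),-101.7);snap('wrist','w6');zoom('w6',130,100,240,160,3.3,'w6z')
E
```

```text
t 7.95 p [569.06  84.13 107.66] yjaw -101.86 xtool [-2.6e-03 -3.0e-04 -1.0e+00] F [ 0.3  0.4 -1.6] M [-0.05 -0.01  0.03] gap 22.1 q [ 0.49  0.3  -0.36 -0.   -0.91  0.88]
shift [ 5.66 -5.53  0.8 ] turn [-0.03  0.02 -0.01]
```

View pics/w6z.png

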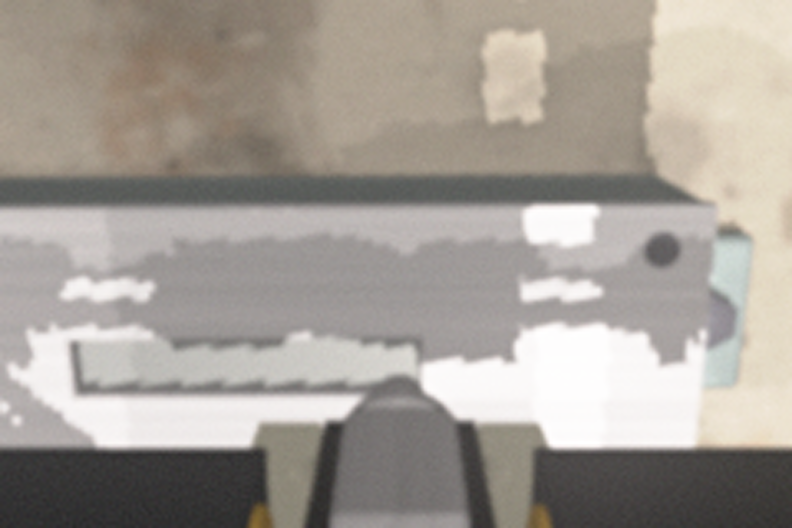

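The window shows at zoom columns 73 to 420 and rows 340 to 393. The nose is in front of its right end, at about (402,378).

```bash
python3 - <<'E'
from h import *
np.set_printoptions(precision=1,suppress=True)
s=st()
p=unz([(73,341),(420,339),(420,393),(75,393)],130,100,3.3)
P=bpw(p,52,s['tool_pos'],s['tcp_rot']);print(P.mean(0),yaws(P))
C=R.from_euler('xyz',s['tcp_rot']).as_matrix()
print('win in tool frame',(P-s['tool_pos'])@C, ((P-s['tool_pos'])@C).mean(0))
# nose front edge back-projected to plane z = nose height
n=unz([(402,376)],130,100,3.3)
print('nose front in tool',(bpw(n,s['tool_pos'][2]-34,s['tool_pos'],s['tcp_rot'])-s['tool_pos'])@C)
print('nose front in tool@39',(bpw(n,s['tool_pos'][2]-39,s['tool_pos'],s['tcp_rot'])-s['tool_pos'])@C)
E
```

```text
t 8.0 p [568.8  84.2 107. ] yjaw -101.85 xtool [-0. -0. -1.] F [-0.3 -0.2 -2.7] M [-0.   0.1 -0. ] gap 21.7 q [ 0.5  0.3 -0.4 -0.  -0.9  0.9]
[575.6 123.8  52. ] ([np.float64(-101.5), np.float64(168.6), np.float64(78.1), np.float64(-16.1)], [88.5, 14.9, 89.6, 14.4])
win in tool frame [[ 54.9 -84.2  -5.7]
 [ 55.    4.3  -6.3]
 [ 55.1   4.4   8.6]
 [ 55.  -85.2   8.6]] [ 55.  -40.2   1.3]
nose front in tool [[34.  -0.4 -4.5]]
nose front in tool@39 [[39.  -0.3 -2.5]]
```

move_arm(
  rows="0 -6.5 0.2 0 0 0;3 -6.5 0.2 0 0 0;7 -6.5 0.2 0 0 0;11 -6.5 0.2 0 0 0;11 -6.5 0.2 0 0 0",
)

```text
time_s: 8.5
tool_pos: [570.4, 91.4, 97.6]
tcp_rot: [0.164, 1.569, 3.1]
force: [0.2, 0.1, 0.1]
finger_gap: 22.0
```

```bash
python3 - <<'E'
from h import *
st();plan((569.4,89.7,85),-101.7);snap('wrist','w7');zoom('w7',130,100,240,160,3.3,'w7z')
E
```

```text
t 8.5 p [570.38  91.44  97.55] yjaw -101.79 xtool [-1.9e-03  1.0e-04 -1.0e+00] F [0.2 0.1 0.1] M [ 0.02  0.02 -0.  ] gap 22.0 q [ 0.5   0.32 -0.37 -0.   -0.88  0.87]
shift [12.55  1.9   0.58] turn [-0.01  0.02 -0.  ]
```

View pics/w7z.png

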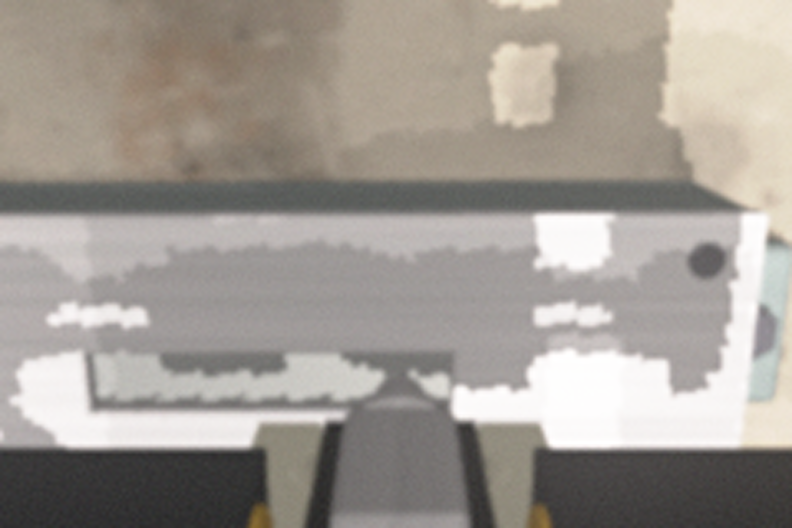

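```bash
python3 - <<'E'
from h import *
np.set_printoptions(precision=1,suppress=True)
s=st()
p=unz([(90,353),(453,351),(453,407),(92,410)],130,100,3.3)
P=bpw(p,52,s['tool_pos'],s['tcp_rot']);print(P.mean(0),yaws(P))
C=R.from_euler('xyz',s['tcp_rot']).as_matrix()
print('win in tool frame',(P-s['tool_pos'])@C, ((P-s['tool_pos'])@C).mean(0))
plan((569.4,89.7,90),-101.7)
E
```

```text
t 8.55 p [570.6  91.5  97.9] yjaw -101.79 xtool [-0.  0. -1.] F [ 0.4  0.6 -1.4] M [ 0. -0. -0.] gap 21.4 q [ 0.5  0.3 -0.4 -0.  -0.9  0.9]
[575.7 123.6  52. ] ([np.float64(-101.4), np.float64(169.3), np.float64(78.7), np.float64(-15.9)], [89.0, 14.9, 90.4, 15.2])
win in tool frame [[ 45.9 -76.8  -5.8]
 [ 45.9  12.2  -6.4]
 [ 45.9  12.5   8.5]
 [ 45.9 -77.9   9.4]] [ 45.9 -32.5   1.4]
shift [7.9 2.  0.8] turn [-0.  0. -0.]
```

move_arm(
  rows="2 0.5 0.3 0 0 0;4 0.5 0.3 0 0 0;6 0.5 0.3 0 0 0;7 0.5 0.3 0 0 0;7 0.5 0.3 0 0 0",
)

```text
time_s: 9.05
tool_pos: [570.3, 91.1, 91.0]
tcp_rot: [0.014, 1.569, 2.95]
force: [0.2, 0.9, -2.1]
finger_gap: 21.5
```

move_arm(
  rows="0.3 0 0 0 0 0;0.8 0 0 0 0 0;1.3 0 0 0 0 0;1.8 0 0 0 0 0;2 0 0 0 0 0",
)

```text
time_s: 9.55
tool_pos: [570.4, 91.1, 89.1]
tcp_rot: [-0.13, 1.57, 2.806]
force: [0.2, -1.3, -1.9]
finger_gap: 21.7
```

```bash
python3 - <<'E'
from h import *
st();plan((569.4,89.7,85),-101.7)
E
```

```text
t 9.55 p [570.39  91.12  89.12] yjaw -101.79 xtool [-1.e-03  4.e-04 -1.e+00] F [ 0.2 -1.3 -1.9] M [ 0.01 -0.03 -0.03] gap 21.7 q [ 0.5   0.33 -0.38 -0.   -0.86  0.87]
shift [4.12 1.59 0.67] turn [-0.01  0.01  0.  ]
```

move_arm(
  rows="0.4 0 0 0 0 0;0.8 0 0 0 0 0;1.2 0 0 0 0 0;1.6 0 0 0 0 0;2 0 0 0 0 0",
)

```text
time_s: 10.05
tool_pos: [570.4, 91.1, 87.1]
tcp_rot: [-0.167, 1.57, 2.769]
force: [0.1, -0.1, -2.3]
finger_gap: 22.2
```

move_arm(
  rows="0.2 0 0 0 0 0;0.4 0 0 0 0 0;0.6 0 0 0 0 0;0.8 0 0 0 0 0;1 0 0 0 0 0",
)

```text
time_s: 10.55
tool_pos: [570.4, 91.1, 86.2]
tcp_rot: [-0.258, 1.57, 2.678]
force: [1.0, -0.4, -0.9]
finger_gap: 21.8
```

move_arm(
  rows="0.2 0 0 0 0 0;0.3 0 0 0 0 0;0.4 0 0 0 0 0;0.5 0 0 0 0 0;0.5 0 0 0 0 0",
)

```text
time_s: 11.05
tool_pos: [570.4, 91.1, 85.7]
tcp_rot: [-0.169, 1.57, 2.767]
force: [-1.1, 0.1, -0.9]
finger_gap: 21.5
```

move_arm(
  rows="0.1 0 0 0 0 0;0.2 0 0 0 0 0;0.3 0 0 0 0 0;0.4 0 0 0 0 0;0.5 0 0 0 0 0",
)

```text
time_s: 11.55
tool_pos: [570.4, 91.1, 85.2]
tcp_rot: [-0.148, 1.57, 2.788]
force: [0.6, -1.0, -2.0]
finger_gap: 21.9
```

move_arm(
  rows="0.1 0 0 0 0 0;0.2 0 0 0 0 0;0.3 0 0 0 0 0;0.4 0 0 0 0 0;0.5 0 0 0 0 0",
)

```text
time_s: 12.05
tool_pos: [570.5, 91.1, 85.0]
tcp_rot: [-0.256, 1.57, 2.68]
force: [-1.2, 0.4, 2.8]
finger_gap: 21.7
```

move_arm(
  rows="0.1 0 0 0 0 0;0.2 0 0 0 0 0;0.3 0 0 0 0 0;0.4 0 0 0 0 0;0.5 0 0 0 0 0",
)

```text
time_s: 12.55
tool_pos: [570.6, 91.1, 84.9]
tcp_rot: [-0.522, 1.57, 2.414]
force: [-3.5, -0.5, 9.1]
finger_gap: 21.7
```

move_arm(
  rows="0 -0.8 0 0 0 0;0 -1.6 0 0 0 0;0 -2.4 0 0 0 0;0 -3.2 0 0 0 0;0 -4 0 0 0 0",
)

```text
time_s: 13.05
tool_pos: [571.4, 94.0, 84.9]
tcp_rot: [1.123, 1.569, -2.224]
force: [-0.4, -5.0, 6.8]
finger_gap: 21.8
```

```bash
python3 - <<'E'
from h import *
st()
E
```

```text
t 13.05 p [571.38  94.01  84.89] yjaw -101.77 xtool [-8.0e-04 -1.1e-03 -1.0e+00] F [-0.4 -5.   6.8] M [-2.06  0.57  0.06] gap 21.8 q [ 0.5   0.33 -0.38  0.   -0.86  0.86]
```

move_arm(
  rows="0 -0.8 0 0 0 0;0 -1.6 0 0 0 0;0 -2.4 0 0 0 0;0 -3.2 0 0 0 0;0 -4 0 0 0 0",
)

```text
time_s: 13.55
tool_pos: [572.3, 97.9, 84.9]
tcp_rot: [1.211, 1.57, -2.136]
force: [-0.8, -5.2, 7.8]
finger_gap: 21.8
```

move_arm(
  rows="0 -0.8 0 0 0 0;0 -1.6 0 0 0 0;0 -2.4 0 0 0 0;0 -3.2 0 0 0 0;0 -4 0 0 0 0",
)

```text
time_s: 14.05
tool_pos: [573.1, 101.8, 84.9]
tcp_rot: [1.178, 1.569, -2.169]
force: [-1.5, -5.5, 6.9]
finger_gap: 21.5
```

move_arm(
  rows="0 -0.8 0 0 0 0;0 -1.6 0 0 0 0;0 -2.4 0 0 0 0;0 -3.2 0 0 0 0;0 -4 0 0 0 0",
)

```text
time_s: 14.55
tool_pos: [573.9, 105.7, 84.9]
tcp_rot: [1.184, 1.569, -2.163]
force: [-1.0, -4.6, 7.0]
finger_gap: 22.1
```

move_arm(
  rows="0 -0.8 0 0 0 0;0 -1.6 0 0 0 0;0 -2.4 0 0 0 0;0 -3.2 0 0 0 0;0 -4 0 0 0 0",
)

```text
time_s: 15.05
tool_pos: [574.7, 109.6, 84.9]
tcp_rot: [1.216, 1.569, -2.132]
force: [-1.0, -5.4, 6.4]
finger_gap: 21.5
```

move_arm(
  rows="0 -0.8 0 0 0 0;0 -1.6 0 0 0 0;0 -2.4 0 0 0 0;0 -3.2 0 0 0 0;0 -4 0 0 0 0",
)

```text
time_s: 15.55
tool_pos: [575.5, 113.5, 84.9]
tcp_rot: [1.155, 1.569, -2.192]
force: [-1.0, -5.0, 8.0]
finger_gap: 21.6
```

move_arm(
  rows="0 -0.8 0 0 0 0;0 -1.6 0 0 0 0;0 -2.4 0 0 0 0;0 -3.2 0 0 0 0;0 -4 0 0 0 0",
)

```text
time_s: 16.05
tool_pos: [576.3, 117.4, 84.9]
tcp_rot: [1.115, 1.569, -2.232]
force: [-1.2, -5.4, 7.0]
finger_gap: 21.8
```

move_arm(
  rows="0 -0.8 0 0 0 0;0 -1.6 0 0 0 0;0 -2.4 0 0 0 0;0 -3.2 0 0 0 0;0 -4 0 0 0 0",
)

```text
time_s: 16.55
tool_pos: [577.1, 121.4, 84.9]
tcp_rot: [1.159, 1.569, -2.188]
force: [-0.9, -5.3, 6.9]
finger_gap: 21.9
```

move_arm(
  rows="0 -0.8 0 0 0 0;0 -1.6 0 0 0 0;0 -2.4 0 0 0 0;0 -3.2 0 0 0 0;0 -4 0 0 0 0",
)

```text
time_s: 17.05
tool_pos: [577.9, 125.3, 84.9]
tcp_rot: [1.149, 1.569, -2.198]
force: [-0.3, -4.6, 7.6]
finger_gap: 21.6
```

move_arm(
  rows="0 -0.8 0 0 0 0;0 -1.6 0 0 0 0;0 -2.4 0 0 0 0;0 -3.2 0 0 0 0;0 -4 0 0 0 0",
)

```text
time_s: 17.55
tool_pos: [578.7, 129.1, 84.9]
tcp_rot: [1.15, 1.569, -2.197]
force: [-1.2, -4.7, 6.4]
finger_gap: 21.9
```

move_arm(
  rows="0 -0.8 0 0 0 0;0 -1.6 0 0 0 0;0 -2.4 0 0 0 0;0 -3.2 0 0 0 0;0 -4 0 0 0 0",
)

```text
time_s: 18.05
tool_pos: [579.5, 133.1, 84.9]
tcp_rot: [1.14, 1.569, -2.208]
force: [-1.3, -5.0, 7.4]
finger_gap: 21.7
```

move_arm(
  rows="0 -0.8 0 0 0 0;0 -1.6 0 0 0 0;0 -2.4 0 0 0 0;0 -3.2 0 0 0 0;0 -4 0 0 0 0",
)

```text
time_s: 18.55
tool_pos: [580.4, 137.0, 84.9]
tcp_rot: [1.14, 1.569, -2.207]
force: [-1.2, -5.0, 7.4]
finger_gap: 21.6
```

move_arm(
  rows="0 -0.8 0 0 0 0;0 -1.6 0 0 0 0;0 -2.4 0 0 0 0;0 -3.2 0 0 0 0;0 -4 0 0 0 0",
)

```text
time_s: 19.05
tool_pos: [581.2, 141.0, 84.8]
tcp_rot: [1.042, 1.569, -2.305]
force: [0.6, -4.6, 5.9]
finger_gap: 22.0
```

move_arm(
  rows="0 -0.6 0 0 0 0;0 -1.2 0 0 0 0;0 -1.8 0 0 0 0;0 -2.4 0 0 0 0;0 -3 0 0 0 0",
)

```text
time_s: 19.55
tool_pos: [581.5, 145.3, 83.7]
tcp_rot: [-0.294, 1.569, 2.642]
force: [0.6, 1.0, -0.6]
finger_gap: 21.7
```

It dropped: z went from 84.9 to 83.7 and the contact force vanished. I'll press down in small steps and watch the side force to find the centre.

move_arm(
  rows="0.4 0 0 0 0 0;0.8 0 0 0 0 0;1.2 0 0 0 0 0;1.5 0 0 0 0 0;1.5 0 0 0 0 0",
)

```text
time_s: 20.05
tool_pos: [581.6, 145.0, 82.6]
tcp_rot: [-0.118, 1.57, 2.818]
force: [0.4, 0.3, -1.3]
finger_gap: 21.6
```

```bash
python3 - <<'E'
from h import *
st()
E
```

```text
t 20.05 p [581.6  144.98  82.6 ] yjaw -101.79 xtool [-1.1e-03  4.0e-04 -1.0e+00] F [ 0.4  0.3 -1.3] M [0.04 0.05 0.03] gap 21.6 q [ 0.57  0.37 -0.34 -0.   -0.87  0.8 ]
```

move_arm(
  rows="0.4 -0.3 0 0 0 0;0.8 -0.6 0 0 0 0;1.2 -0.8 0 0 0 0;1.6 -0.8 0 0 0 0;2 -0.8 0 0 0 0",
)

```text
time_s: 20.55
tool_pos: [581.8, 145.8, 80.7]
tcp_rot: [-0.191, 1.57, 2.745]
force: [-0.7, -0.5, -0.7]
finger_gap: 21.8
```

```bash
python3 - <<'E'
from h import *
st()
E
```

```text
t 20.55 p [581.83 145.78  80.67] yjaw -101.79 xtool [-9.e-04  4.e-04 -1.e+00] F [-0.7 -0.5 -0.7] M [-0.02 -0.    0.01] gap 21.8 q [ 0.57  0.37 -0.34 -0.   -0.86  0.8 ]
```

move_arm(
  rows="0.4 0 0 0 0 0;0.8 0 0 0 0 0;1.2 0 0 0 0 0;1.6 0 0 0 0 0;2 0 0 0 0 0",
)

```text
time_s: 21.05
tool_pos: [581.8, 145.8, 78.7]
tcp_rot: [-0.293, 1.57, 2.643]
force: [-0.0, 1.3, -0.7]
finger_gap: 21.5
```

```bash
python3 - <<'E'
from h import *
st()
E
```

```text
t 21.05 p [581.83 145.8   78.71] yjaw -101.79 xtool [-9.e-04  5.e-04 -1.e+00] F [-0.   1.3 -0.7] M [0.13 0.12 0.04] gap 21.5 q [ 0.57  0.37 -0.34 -0.   -0.86  0.8 ]
```

move_arm(
  rows="1 0 0 0 0 0;2 0 0 0 0 0;3 0 0 0 0 0;4 0 0 0 0 0;5 0 0 0 0 0",
)

```text
time_s: 21.55
tool_pos: [581.8, 145.8, 73.6]
tcp_rot: [-0.226, 1.57, 2.71]
force: [-1.2, 0.9, -0.6]
finger_gap: 21.8
```

```bash
python3 - <<'E'
from h import *
st()
E
```

```text
t 21.55 p [581.79 145.82  73.61] yjaw -101.79 xtool [-1.e-03  5.e-04 -1.e+00] F [-1.2  0.9 -0.6] M [ 0.35  0.31 -0.06] gap 21.8 q [ 0.57  0.38 -0.35 -0.   -0.85  0.8 ]
```

move_arm(
  rows="1 0 0 0 0 0;2 0 0 0 0 0;3 0 0 0 0 0;4 0 0 0 0 0;5 0 0 0 0 0",
)

```text
time_s: 22.05
tool_pos: [581.8, 145.8, 68.6]
tcp_rot: [-0.193, 1.57, 2.743]
force: [-1.4, 2.6, -0.4]
finger_gap: 22.5
```

move_arm(
  rows="1 0 0 0 0 0;2 0 0 0 0 0;3 0 0 0 0 0;4 0 0 0 0 0;5 0 0 0 0 0",
)

```text
time_s: 22.55
tool_pos: [581.8, 145.8, 63.7]
tcp_rot: [-0.252, 1.57, 2.684]
force: [-1.3, 1.2, 0.5]
finger_gap: 21.8
```

```bash
python3 - <<'E'
from h import *
st()
E
```

```text
t 22.55 p [581.79 145.8   63.65] yjaw -101.79 xtool [-9.e-04  5.e-04 -1.e+00] F [-1.3  1.2  0.5] M [0.74 0.67 0.02] gap 21.8 q [ 0.57  0.39 -0.36 -0.   -0.83  0.8 ]
```

move_arm(
  rows="0.4 0 0 0 0 0;0.8 0 0 0 0 0;1.2 0 0 0 0 0;1.6 0 0 0 0 0;2 0 0 0 0 0",
)

```text
time_s: 23.05
tool_pos: [581.8, 145.8, 61.7]
tcp_rot: [-0.195, 1.57, 2.741]
force: [-2.4, 2.5, 1.6]
finger_gap: 21.6
```

move_arm(
  rows="0.2 0 0 0 0 0;0.4 0 0 0 0 0;0.6 0 0 0 0 0;0.8 0 0 0 0 0;0.8 0 0 0 0 0",
)

```text
time_s: 23.55
tool_pos: [581.8, 145.8, 61.0]
tcp_rot: [-0.18, 1.57, 2.756]
force: [-3.1, 2.2, 3.1]
finger_gap: 21.6
```

```bash
python3 - <<'E'
from h import *
st()
E
```

```text
t 23.55 p [581.77 145.78  61.02] yjaw -101.78 xtool [-1.e-03  4.e-04 -1.e+00] F [-3.1  2.2  3.1] M [ 0.89  1.19 -0.02] gap 21.6 q [ 0.57  0.39 -0.36 -0.   -0.82  0.8 ]
```

move_arm(
  rows="0.1 0 0 0 0 0;0.2 0 0 0 0 0;0.3 0 0 0 0 0;0.4 0 0 0 0 0;0.4 0 0 0 0 0",
)

```text
time_s: 24.05
tool_pos: [581.8, 145.8, 61.0]
tcp_rot: [-0.397, 1.57, 2.539]
force: [-4.5, 2.8, 6.8]
finger_gap: 21.9
```

```bash
python3 - <<'E'
from h import *
st()
E
```

```text
t 24.05 p [581.81 145.79  61.04] yjaw -101.78 xtool [-7.e-04  5.e-04 -1.e+00] F [-4.5  2.8  6.8] M [ 0.86  1.86 -0.02] gap 21.9 q [ 0.57  0.39 -0.36 -0.   -0.82  0.8 ]
```

move_arm(
  rows="0.1 -0.1 0.2 0 0 0;0.2 -0.2 0.4 0 0 0;0.3 -0.2 0.4 0 0 0;0.4 -0.2 0.4 0 0 0;0.4 -0.2 0.4 0 0 0",
)

```text
time_s: 24.55
tool_pos: [581.8, 145.8, 61.0]
tcp_rot: [-0.849, 1.571, 2.087]
force: [-4.3, 1.3, 9.8]
finger_gap: 21.7
```

```bash
python3 - <<'E'
from h import *
st();snap('wrist','w8');zoom('w8',130,100,240,160,3.3,'w8z')
snap('side','s8');zoom('s8',140,120,180,150,4,'s8z')
E
```

```text
t 24.55 p [581.79 145.81  61.02] yjaw -101.77 xtool [-1.e-04  2.e-04 -1.e+00] F [-4.3  1.3  9.8] M [ 0.25  1.68 -0.02] gap 21.7 q [ 0.57  0.39 -0.36 -0.   -0.82  0.79]
```

View pics/w8z.png

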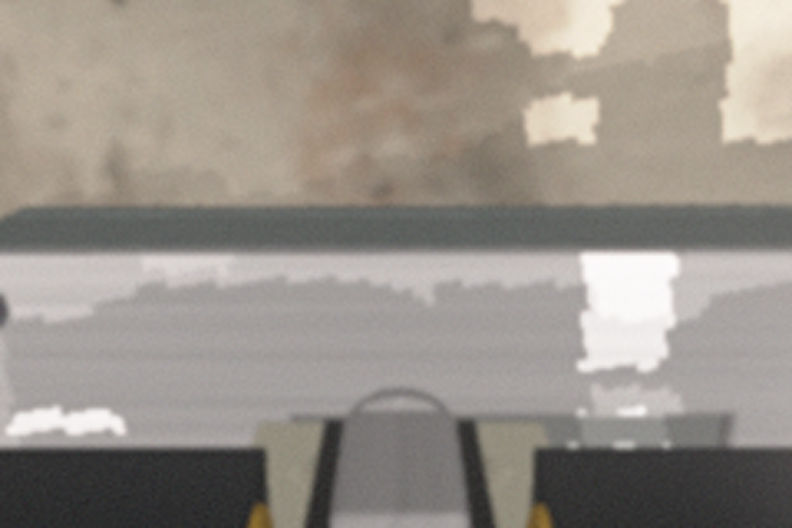

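View pics/s8z.png

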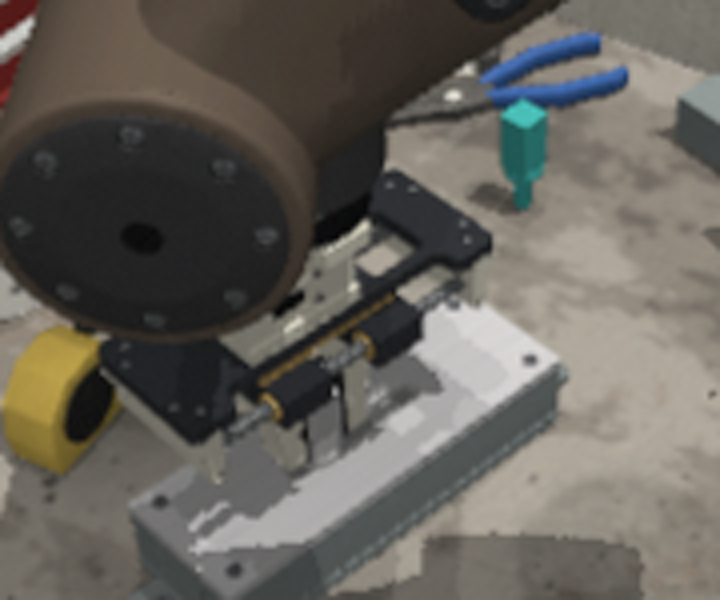

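The collar is seated and the contact force is about 11 N. I'll release the pin.

move_arm(
  rows="0 0 0 0 0 0;0 0 0 0 0 0;0 0 0 0 0 0;0 0 0 0 0 0;0 0 0 0 0 0",
  hand=0.4,
)

```text
time_s: 25.15
tool_pos: [581.5, 146.0, 59.9]
tcp_rot: [-0.002, 1.57, 2.934]
force: [-0.5, -0.6, -0.1]
finger_gap: 51.3
```

```bash
python3 - <<'E'
from h import *
st();snap('wrist','w9');zoom('w9',130,100,240,160,3.3,'w9z')
E
```

```text
t 25.15 p [581.47 145.96  59.92] yjaw -101.79 xtool [-1.1e-03  2.0e-04 -1.0e+00] F [-0.5 -0.6 -0.1] M [ 0.   -0.02 -0.01] gap 51.3 q [ 0.57  0.39 -0.36 -0.   -0.82  0.79]
```

View pics/w9z.png

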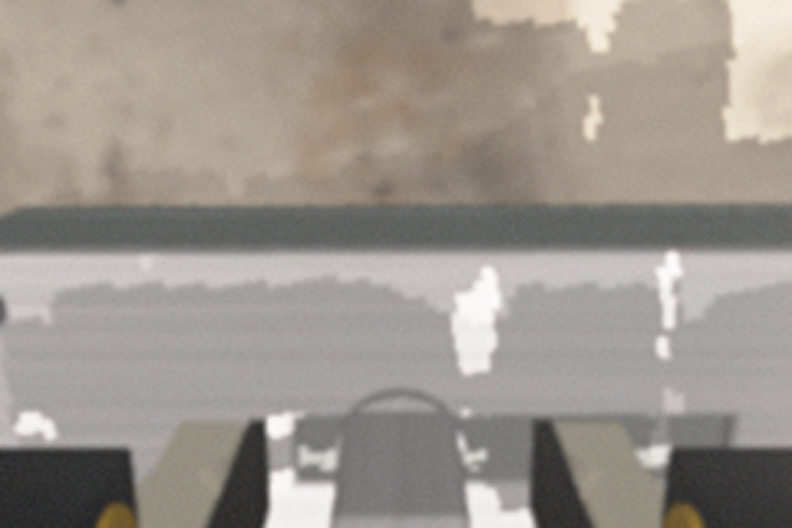

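move_arm(
  rows="-5 0 0 0 0 0;-20 0 0 0 0 0;-45 0 0 0 0 0;-75 0 0 0 0 0;-110 0 0 0 0 0",
  hand=0.2,
)

```text
time_s: 25.7
tool_pos: [581.0, 145.7, 170.8]
tcp_rot: [0.371, 1.568, -2.976]
force: [0.5, 0.7, -0.4]
finger_gap: 70.0
```

move_arm(
  rows="-20 20 -10 0 0 0;-40 60 -20 0 0 0;-60 100 -30 0 0 0;-80 140 -40 0 0 0;-80 160 -40 0 0 0",
)

```text
time_s: 26.2
tool_pos: [589.5, -21.5, 253.7]
tcp_rot: [-2.82, 1.566, 0.114]
force: [0.4, 0.6, -0.1]
finger_gap: 69.8
```

```bash
python3 - <<'E'
from h import *
st();snap('side','s10');snap('top','t10');snap('wrist','w10');zoom('s10',140,120,180,150,4,'s10z')
E
```

```text
t 26.2 p [589.51 -21.51 253.73] yjaw -101.86 xtool [ 4.3e-03  5.0e-04 -1.0e+00] F [ 0.4  0.6 -0.1] M [ 0.04 -0.04  0.04] gap 69.8 q [ 0.3   0.2  -0.14  0.   -1.22  1.07]
```

View pics/s10z.png

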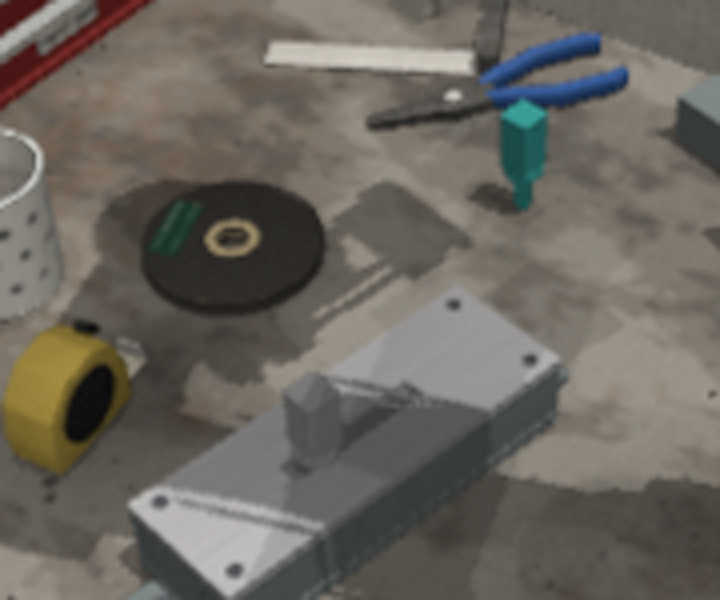

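View pics/s10.png

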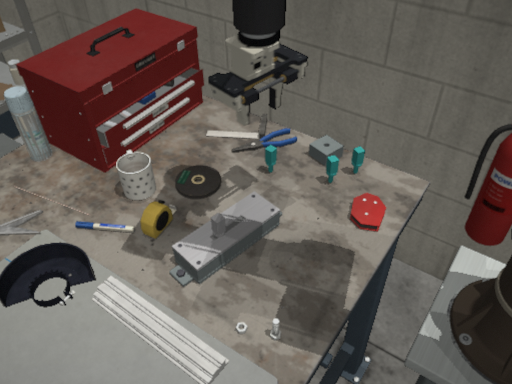

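View pics/t10.png

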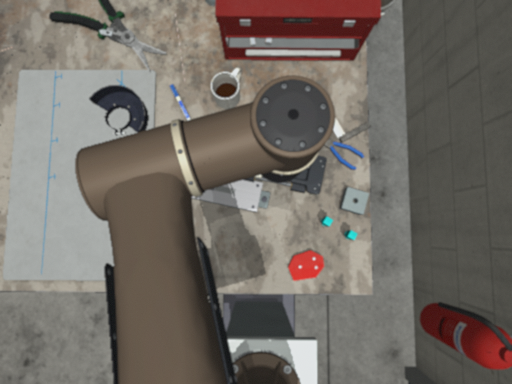

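View pics/w10.png

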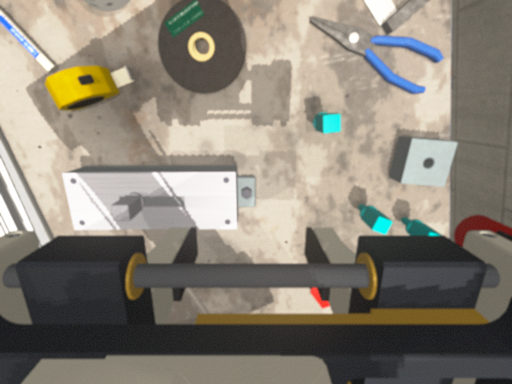

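```bash
python3 - <<'E'
from h import *
c=ctrl.get_calibration('side')
for z in(52,57,99):
    q=c['R']@np.array([581.8,145.8,z])+c['t'];p=np.array([q[0]/q[2]*c['fx']+c['cx'],q[1]/q[2]*c['fy']+c['cy']]);print(z,p.round(1),((p-[140,120])*4).round())
a=cv2.imread('pics/side0.png',0);b=cv2.imread('pics/s10.png',0)
for n,(x,y,w,h) in dict(tape=(138,198,36,40),magnet=(348,190,42,42),pliers=(230,125,72,30),bolt=(266,314,20,28),nut=(232,318,18,18)).items():
    r=cv2.matchTemplate(b[y-6:y+h+6,x-6:x+w+6],a[y:y+h,x:x+w],cv2.TM_CCOEFF_NORMED);m=cv2.minMaxLoc(r);print(n,np.array(m[3])-6,round(m[1],3))
st()
E
```

```text
52 [218.4 232.7] [314. 451.]
57 [218.3 231.1] [313. 444.]
99 [216.9 217.5] [307. 390.]
tape [0 0] 0.92
magnet [0 0] 0.997
pliers [0 0] 0.999
bolt [0 0] 0.607
nut [0 0] 0.996
t 26.35 p [587.83 -20.06 250.7 ] yjaw -101.92 xtool [-1.e-04  7.e-04 -1.e+00] F [ 0.4 -0.3  0.3] M [ 0.02 -0.03 -0.06] gap 70.1 q [ 0.3   0.2  -0.15 -0.   -1.22  1.07]
```

The pin top is where it should be if the pin is home. The bolt's match score is low, so I'll look at it before handing in.

```bash
python3 -c "
from h import *
a=cv2.imread('pics/side0.png')[300:350,225:295];b=cv2.imread('pics/s10.png')[300:350,225:295]
cv2.imwrite('pics/bolt.png',cv2.resize(np.hstack([a,b]),None,fx=5,fy=5))"
```

```text
(no output)
```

View pics/bolt.png

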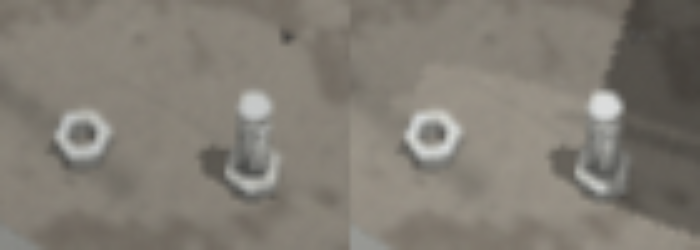

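The bolt hasn't moved. The low score came from the arm's shadow falling behind it.

```bash
python3 -c "
from h import *
print(ctrl.sign_off())"
```

```text
the job is handed in; nothing more can be done
None
```

The pin is home in the bush: upright, collar down on the cover plate, and released. I handed the job in at about 26.4 s, with the arm clear of everything.

- **Search:** I set the nose down near the -y end of the window and slid it along the floor with about 9–11 N of downward contact. It dropped in about 24 mm to the +y side of the window's middle.
- **Seating:** The tool stopped at z = 61.0 mm, which is the calculated height with the collar on the cover. The final press was about 11 N, and no end-of-move reading came near 40 N. Forces were only read at the end of each move, so I can't rule out brief peaks in between.
- **Final pictures:** The side view shows the handle top within about 1.5 pixels of where a seated pin should be.
- **Other objects:** The tape measure, magnet, pliers and nut matched their starting pictures with no shift. The bolt scored low (0.61), but up close it had not moved; the arm's shadow fell behind it.
- **Disagreement:** The wrist camera placed the window 1–2 mm off from the fixed cameras. That is within the stated calibration error, and the nose entered the window without touching its sides.

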